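Drain a rinsed pocket probe over the beaker

ROBOT

A 7-joint arm with a two-finger parallel gripper is mounted at the origin on a cart in front of the work surface, level with it; the furniture and walls round the work are solid. World frame = base frame: x ahead of the robot, y to its left, z up, the work surface at z = 0. Lengths are in m, angles in rad, forces in N, time in s.
With the tool pointing down it reaches from about 0.425 to 0.925 m from the base axis. Payload 6.8 kg.
Tool frame: the origin (TCP) lies between the finger pads; the fingertips stand 14 mm ahead of it and the grasp point (between the pads) lies 5 mm behind it; z points along the fingers, y is the line along which they close (so a half turn about z gives the same grasp; the last joint's range is limited). The gripper opens to 85 mm and grips with 20 to 120 N. Pads are 22 mm wide; open, the fingers measure 114 mm over their backs; the gripper's body (76 mm by 85 mm) begins 54 mm behind the grasp point. The pads swing forward as they close: fully open they stand 13 mm farther back than shut.
Start: joints at [1.205, 0.477, 0.022, 1.555, -0.011, 1.109, -0.083], TCP at [0.172, -0.653, 0.223] pointing down, gripper open.
Joint ranges: [-2.96, 2.96], [-0.34, 2.1], [-1.41, 1.46], [0.24, 2.44], [-1.37, 4.51], [0.17, 1.92], [-2.96, 2.96]. Speed limits (rad/s): [2.39, 2.39, 3.14, 3.14, 3.14, 3.14, 3.14].

INTERFACE

Orientations are given as a rotation vector (axis times angle).
In Python, from bench import r, eyes, ticket gives the robot as it stands. The module is installed in compiled form; this text tells all that it offers.
- The arm moves only by the tool arm_command, never from a script. Its argument "plan" is text: rows parted by semicolons, each of 4 numbers parted by spaces: the shift along the tool's x, y, z in m, then the turn about the tool's z in degrees. In form: tx ty tz yaw; .... A call has 1 to 20 rows; each row shifts and turns the commanded pose from where the row before left it, along the tool's axes as they then stand; what a row does not reach is not made up. A row lasts 1/8 s, in which the tool goes at most 62.5 mm and 10.7 degrees, less where a joint would pass 70% of its speed; a pose out of reach is approached as far as the arm can. A call is refused whole if a number of a shift passes 0.0625 or a number of a turn 10.7, either way. A call with a gripper value outside its range is refused whole. "hand" is the closure, from -1 (fully open) to 1 (shut), set as the call begins (left out, the last holds). The fingers move at their own pace and stop on an object; "grip_force" is the grip in N (left out, the last holds). Time passes only in rows, so rows that do not move let the fingers close. It gives the time, the measured TCP pose, the force, the opening and the grip force at its end, in the units of the state.
- r.get_obs(): the state, without advancing time (a new reading comes with each control period).
- eyes.grab_frame(name): name is "scene" or "top" or "wrist"; returns (picture, depth): 384x512x3 uint8, red, green, blue; 384x512 float32, m along the optical axis (not along the pixel's ray), 0 where there is no reading.
- eyes.calibration(name): a dict with "fov_y" (degrees; the focal length in pixels is half the picture's height over the tangent of half this angle, whatever the lens; pixels are square), "cx", "cy" (the principal point, pixels), "k1" (the pictures are not rectified: a ray, as slopes to the right and down, at radius r is drawn at 1 + k1 r^2 times it, then the intrinsics apply), "origin" and "attitude" of the camera in the world; the wrist camera has in their place "tool_from_camera" (4x4, takes a point from camera to tool coordinates, whose origin is the TCP and whose axes are the flange's). Camera axes: x right, y up, looking along -z (the intrinsics and any distortion apply to the point x, -y, -z); pixel columns grow to the right and rows downward; lengths in m; the calibration is good to about 2 mm. A picture is of the moment at which its call begins: read the wrist's pose just before it. calibration takes no time and is no camera call.
- ticket.hand_in(): hands the job in; it is judged then, once.
The state is a dict: "clock": time; "joints": joint angles; "qvel": joint speeds; "tau": joint torques, N m; "tcp_pos": TCP position; "orientation": TCP orientation; "contact_force": force on the tool from outside, world axes, zero at the start; "moment": the same for the moment, N m; "grip_width": finger opening in m; "gripper_force": force on a finger pad.
Only numpy, scipy, OpenCV 4.12 (cv2) and the standard library are available. Lean on these libraries where they do the work, as an engineer would, in place of code of your own. Each camera call takes 0.05 s, during which the arm holds its last target. There are 200 camera calls.

TASK

The orange pocket probe has just been rinsed: draw it straight up out of its upright holder, tip it to a slant of about 40 degrees with its display on the upper side, and let it drain with the end of its steel stem a little way inside the mouth of the empty plastic beaker, hanging free of the beaker. Finish while still holding it there, still; do not put it down or let go. Leave the beaker and everything else where they stand.

Things in the scene. Friction and masses are not known exactly. Their poses are not given: they have to be found in the camera images.
- probe_head (a point): centre of the probe's flat orange head, a box 18 (x) x 32 (y) x 60 mm (z). Axes turn with the probe: z from stem to head; x = outward normal of the face with the display (faces away from the robot at first, within 35 degrees); y across the width. At the start it stands upright, stem in the holder, collar resting on the holder's rim, this point 129 mm above the worktop.
- probe_tip (a point): lower end of the probe's straight steel stem (8 mm thick, 85 mm long, then a black collar 23 mm wide, 5 mm thick, then the head), on its axis, 119 mm below the head centre along the probe's z; same axes as the head
- holder_mouth (a point): centre of the rim of the holder, a white upright tube (outside 28 mm, bore 15 mm, rim 95 mm above the worktop) on a round grey foot of 72 mm, fixed to the worktop. The stem reaches 85 mm down into it, loosely. z up.
- beaker_mouth (a point): centre of the mouth, at rim height 120 mm above the worktop, of a loose, light, empty translucent plastic beaker (60 g): body about 72 mm wide, inside of the mouth about 66 mm wide, rim 78 mm over all, a spout on its own -y side that rises to 123 mm. z up.
- probe: the whole pocket probe, loose, 60 g; its origin is the stem's lower end, axes as at the head
- holder: the holder; its origin is the centre of its underside, on the worktop
- beaker: the beaker; its origin is the centre of its underside; z up, spout on its -y side
- flask: bystander, loose: conical glass flask, 68 mm wide, 102 mm tall; origin at the centre of its underside
- marker: bystander, loose: lying marker pen with blue cap, 14 x 120 x 14 mm, long along its y; origin at the centre of its underside
- bottle: bystander, loose: square whitish sample bottle, 64 x 64 x 123 mm; origin at the centre of its underside
- dish: bystander, loose: small white evaporating dish, 69 mm wide, 27 mm tall; origin at the centre of its underside

How it is judged:
By the outcome, as a careful person would: the job done as asked, in the order asked, and still so for the second after the job is handed in, while the arm keeps its last pose, push and grip.
It also fails if it takes over 35 s, if anything falls off the work surface, if the arm or the gripper's body presses on something with over 40 N, if the wrist force passes 120 N, or if a joint passes its speed limit or range.

## Working session

There is one attempt and no reset: what is moved stays moved. The work goes in short steps, Python scripts to look and compute and a tool call to move; the robot and the scene stay as the last step left them, time stands still between calls to the robot, and variables do not carry over. Pictures are saved under pics/ and viewed, at most 10 in all, crops included, and the job is handed in when it is done.

Besides the shell and the picture viewer there is one more tool, called by a JSON object that holds its "method" and its "body". arm_command: Moves the arm, as the interface text tells. Its arguments: {"type":"object","properties":{"plan":{"type":"string"},"hand":{"type":"number"},"grip_force":{"type":"number"}},"required":["plan"]}

```bash
mkdir -p pics
cat > h.py <<'E'
import numpy as np, cv2
from scipy.spatial.transform import Rotation as R
from bench import r, eyes, ticket
def rot(a):
    a=np.array(a,float)
    return a if a.shape==(3,3) else (R.from_rotvec(a).as_matrix() if a.size==3 else R.from_quat(a).as_matrix())
def cam(name,obs=None):
    c=eyes.calibration(name)
    if 'tool_from_camera' in c:
        o=obs or r.get_obs(); T=np.eye(4); T[:3,:3]=rot(o['orientation']); T[:3,3]=o['tcp_pos']
        T=T@np.array(c['tool_from_camera'])
    else:
        T=np.eye(4); T[:3,:3]=rot(c['attitude']); T[:3,3]=c['origin']
    return c,T
def rays(ct,uv):
    c,T=ct; f=192/np.tan(np.radians(c['fov_y'])/2)
    K=np.array([[f,0,c['cx']],[0,f,c['cy']],[0,0,1]])
    p=cv2.undistortPoints(np.array(uv,float).reshape(-1,1,2),K,np.array([c['k1'],0,0,0,0.]))[:,0]
    d=np.c_[p[:,0],-p[:,1],-np.ones(len(p))]@T[:3,:3].T
    return T[:3,3],d
def onplane(ct,uv,z):
    o,d=rays(ct,uv); return o+d*((z-o[2])/d[:,2])[:,None]
def cloud(ct,depth):
    v,u=np.mgrid[0:384,0:512]; o,d=rays(ct,np.c_[u.ravel(),v.ravel()])
    return (o+d*depth.ravel()[:,None]).reshape(384,512,3)
E
python3 - <<'E'
from h import *
for n in ['scene','top']:
    ct=cam(n); print(n,eyes.calibration(n))
    p,d=eyes.grab_frame(n); np.savez('pics/%s0.npz'%n,p=p,d=d)
    cv2.imwrite('pics/%s0.png'%n,cv2.resize(p[:,:,::-1],(768,576)))
print(r.get_obs()); print(eyes.calibration('wrist'))
E
```

```text
scene {'fov_y': 42.18601476193779, 'cx': 258.3075422860109, 'cy': 183.71805910974595, 'k1': -0.2020642558055444, 'origin': array([-0.0315589 ,  0.9541052 ,  1.16827889]), 'attitude': array([ 0.29253799, -1.03922304, -2.39476842])}
top {'fov_y': 57.42316361120772, 'cx': 259.4279024139438, 'cy': 195.1545492913711, 'k1': -0.09699993436445774, 'origin': array([0.52156471, 0.0067975 , 1.18914973]), 'attitude': array([ 0.04934512, -0.05258426, -1.55103122])}
{'clock': 0.1, 'joints': array([ 1.20488538,  0.47774182,  0.02233818,  1.55636162, -0.01150162,
        1.10931015, -0.08312789]), 'qvel': array([ 0.00069505, -0.00092131,  0.00131908, -0.00163287,  0.00030893,
       -0.0017754 ,  0.00111297]), 'tau': array([ 3.60804959e-03, -5.97761106e+01,  1.61296964e+00, -2.81955010e+01,
        1.27021325e-02,  5.04994081e-03, -3.66959489e-05]), 'tcp_pos': array([ 0.17194892, -0.65215341,  0.2220027 ]), 'orientation': array([-3.11388312e+00, -4.03627285e-01,  5.28780612e-04]), 'contact_force': array([-0.8410163 ,  0.2711815 , -0.60194231]), 'moment': array([-0.03602848, -0.02006608, -0.02055747]), 'gripper_force': 0.0, 'grip_width': 0.08532683571232058}
{'fov_y': 60.03994105532421, 'cx': 256.0034816782915, 'cy': 192.82787661124908, 'k1': 0.025849226494118464, 'tool_from_camera': array([[-1.07370246e-03,  9.48026790e-01,  3.18188706e-01,
         8.11742575e-02],
       [ 9.99999420e-01,  1.04363475e-03,  2.64962687e-04,
        -7.71568879e-05],
       [-8.08810665e-05,  3.18188806e-01, -9.48027361e-01,
        -1.52767585e-01],
       [ 0.00000000e+00,  0.00000000e+00,  0.00000000e+00,
         1.00000000e+00]])}
```

View pics/scene0.png

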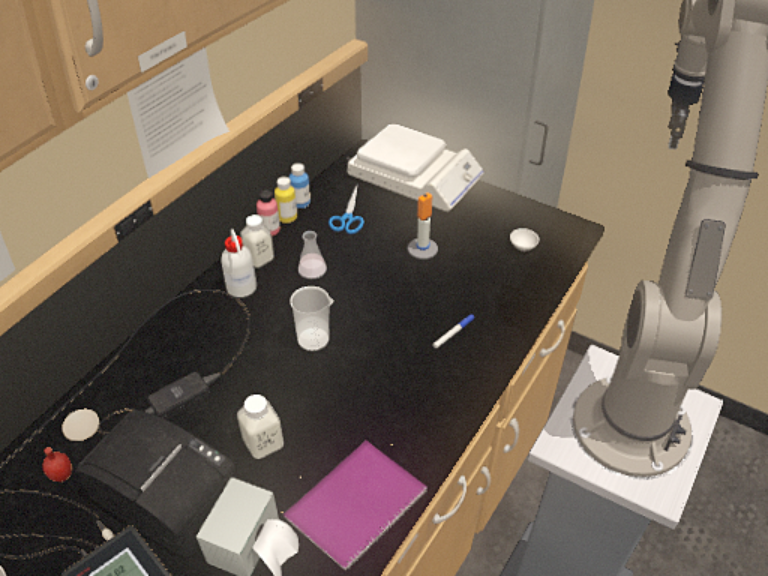

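View pics/top0.png

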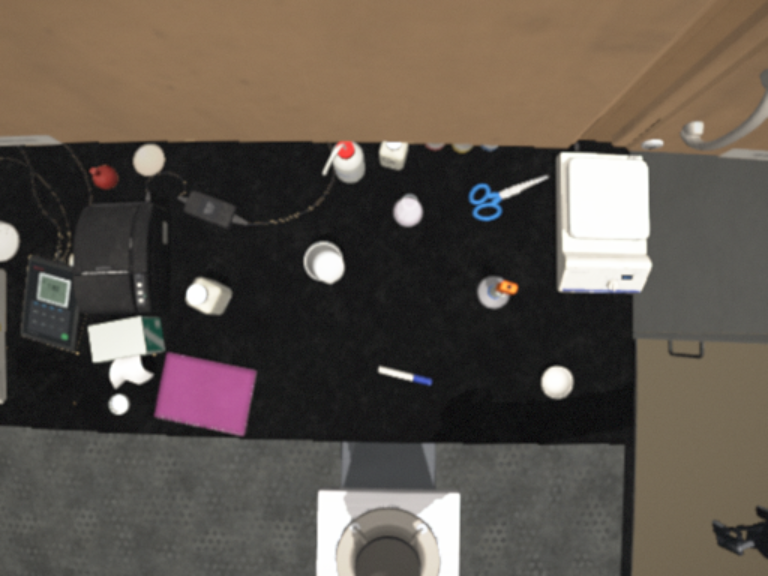

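The scene view shows the probe standing at (424,208), the beaker at (313,318) and the wash dish at (525,240), in enlarged pixels. In the top view the probe head is at (508,287), the holder foot at (494,292), the beaker at (324,262) and the pen at (405,376). Nothing stands between the probe and the beaker.

Run:
```python
from h import *
for n in ['top','scene']:
    ct=cam(n); f=np.load('pics/%s0.npz'%n); p,d=f['p'],f['d']; W=cloud(ct,d)
    hsv=cv2.cvtColor(p,cv2.COLOR_RGB2HSV)
    m=((hsv[...,0]>4)&(hsv[...,0]<20)&(hsv[...,1]>170)&(hsv[...,2]>120)).astype(np.uint8)
    m[:,:240]=0; 
    if n=='top': m[:150]=0
    k,l,s,c=cv2.connectedComponentsWithStats(m); i=1+np.argmax(s[1:,4]); print(n,'orange',s[i],c[i])
    q=W[l==i]; q=q[np.isfinite(q).all(1)]; print('z pct',np.percentile(q,[2,50,90,98],axis=0).round(3).tolist())
    t=q[q[:,2]>np.percentile(q[:,2],95)-.008]; print('top pts',len(t),t.mean(0).round(4))
    if n=='top':
        v,u=np.where((l==i)); P=onplane(ct,np.c_[u,v],.159); 
        rect=cv2.minAreaRect((P[:,:2]*1000).astype(np.float32)); print('rect mm @159',rect)
        g=p[170:215,300:365]; cv2.imwrite('pics/probe_top.png',cv2.resize(g[:,:,::-1],None,fx=12,fy=12,interpolation=cv2.INTER_NEAREST))
        # holder foot & beaker
        for nm,(a,b,c0,e) in dict(foot=(170,215,305,350),beaker=(150,200,190,240)).items():
            w=W[a:b,c0:e].reshape(-1,3); 
            for lo,hi in [(.004,.02),(.085,.1),(.11,.13)]:
                z=w[(w[:,2]>lo)&(w[:,2]<hi)]
                if len(z)>5: print(nm,lo,len(z),z.min(0).round(3),z.max(0).round(3))
    print('nearest', d[d>0].min())
```

```text
top orange [331 187  14   9  82] [338.19512195 191.30487805]
z pct [[0.594, -0.284, -0.002], [0.605, -0.229, 0.156], [0.622, -0.216, 0.16], [0.632, -0.215, 0.162]]
top pts 48 [ 0.6049 -0.2293  0.1583]
rect mm @159 ((605.8843383789062, -226.96981811523438), (39.238651275634766, 22.810321807861328), 79.85320281982422)
foot 0.004 304 [ 0.538 -0.297  0.004] [ 0.691 -0.149  0.019]
foot 0.085 12 [ 0.592 -0.234  0.087] [ 0.608 -0.217  0.1  ]
foot 0.11 15 [ 0.593 -0.241  0.11 ] [ 0.615 -0.214  0.13 ]
beaker 0.004 65 [0.587 0.076 0.004] [0.752 0.243 0.019]
beaker 0.085 28 [0.632 0.109 0.086] [0.689 0.178 0.1  ]
beaker 0.11 117 [0.611 0.106 0.11 ] [0.691 0.18  0.125]
nearest 0.24081309
scene orange [279 129   9  18 123] [282.81300813 137.55284553]
z pct [[0.592, -0.236, 0.105], [0.6, -0.218, 0.135], [0.611, -0.212, 0.158], [0.613, -0.208, 0.161]]
top pts 26 [ 0.6016 -0.2222  0.1582]
nearest 0.6987632
```

View pics/probe_top.png

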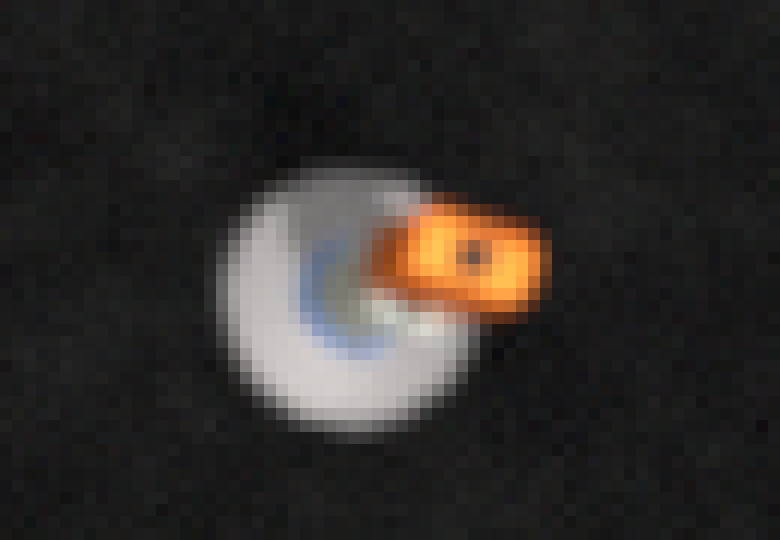

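The crop shows the head's top face centred at about (470,258), its long side sloping 10–13° down to the right. That gives a probe yaw of about -12° and a head near (0.604, -0.228). I'll go above it.

{"method": "arm_command", "body": {"plan": "0.0438 -0.025 -0.002 0; 0.0438 -0.025 -0.002 0; 0.0438 -0.025 -0.002 0; 0.0438 -0.025 -0.002 0; 0.0438 -0.025 -0.002 0; 0.0438 -0.025 -0.002 0; 0.0438 -0.025 -0.002 0; 0.0438 -0.025 -0.002 0; 0.0438 -0.025 -0.002 0; 0.0438 -0.025 -0.002 0; 0.0438 -0.025 -0.002 0; 0.0438 -0.025 -0.002 0; 0 0 0 9; 0 0 0 9; 0 0 0 9; 0 0 0 0; 0 0 0 0", "hand": -1}}

```text
clock: 2.22
tcp_pos: [0.6037, -0.2285, 0.2466]
orientation: [-3.124, 0.33, 0.001]
contact_force: [0.3, -0.0, -0.3]
grip_width: 0.0856
gripper_force: 0.0
```

```bash
cat > w.py <<'E'
from h import *
import sys
o=r.get_obs(); ct=cam('wrist',o); p,d=eyes.grab_frame('wrist'); n=sys.argv[1]
np.savez('pics/%s.npz'%n,p=p,d=d); cv2.imwrite('pics/%s.png'%n,p[:,:,::-1])
Rm=rot(o['orientation']); print('t',o['clock'],'tcp',o['tcp_pos'].round(4),'tool x',Rm[:,0].round(3),'z',Rm[:,2].round(3))
W=cloud(ct,d); hsv=cv2.cvtColor(p,cv2.COLOR_RGB2HSV)
m=((hsv[...,0]>4)&(hsv[...,0]<20)&(hsv[...,1]>150)&(hsv[...,2]>90)&(d>0))
q=W[m]; print(len(q),np.percentile(q,[1,50,99],axis=0).round(4).tolist())
t=q[abs(q[:,2]-.159)<.004]
c,sz,_=rect=cv2.minAreaRect((t[:,:2]*1000).astype(np.float32)); b=cv2.boxPoints(rect)
e=[b[1]-b[0],b[2]-b[1]]; L=max(e,key=np.linalg.norm); L=L*np.sign(L[1])
a=np.degrees(np.arctan2(L[0],L[1])); print('top face',c,sz,'probe yaw',-a, 'tool yaw',np.degrees(np.arctan2(Rm[1,0],Rm[0,0])))
D=np.array([c[0]/1000,c[1]/1000,.124])-o['tcp_pos']; print('shift in tool axes',(Rm.T@D).round(4))
E
python3 w.py w1
```

```text
t 2.225 tcp [ 0.6037 -0.2285  0.2466] tool x [ 0.978 -0.209 -0.001] z [-0.  0. -1.]
1037 [[0.5358, -0.2444, 0.0008], [0.6079, -0.2291, 0.1596], [0.6163, -0.1936, 0.1621]]
top face (604.5193481445312, -228.5183563232422) (31.822433471679688, 18.088781356811523) probe yaw -16.117163 tool yaw -12.052125477777569
shift in tool axes [ 0.0008 -0.0002  0.1226]
```

View pics/w1.png

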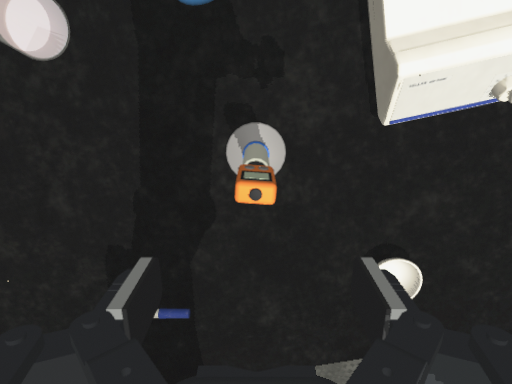

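The wrist view shows the head top at (256,190), display strip at (257,175) facing away from the robot. The measured rectangle is 31.8 x 18.1 mm at 159 mm height, as it should be. Descending and gripping the two narrow side faces.

{"method": "arm_command", "body": {"plan": "0.0008 0 0.03 3; 0 0 0.045 0; 0 0 0.035 0; 0 0 0.0126 0; 0 0 0 0"}}

```text
clock: 2.9
tcp_pos: [0.6045, -0.2288, 0.1241]
orientation: [-3.114, 0.415, 0.001]
contact_force: [-0.1, 1.1, 0.5]
grip_width: 0.0855
gripper_force: 0.0
```

{"method": "arm_command", "body": {"plan": "0 0 0 0; 0 0 0 0; 0 0 0 0; 0 0 0 0; 0 0 0 0; 0 0 0 0", "hand": 1, "grip_force": 30}}

```text
clock: 3.65
tcp_pos: [0.6052, -0.2289, 0.1253]
orientation: [3.114, -0.416, 0.002]
contact_force: [-1.6, 0.3, 6.7]
grip_width: 0.0316
gripper_force: 32.4
```

{"method": "arm_command", "body": {"plan": "0 0 -0.01 0; 0 0 -0.02 0; 0 0 -0.03 0; 0 0 -0.03 0; 0 0 -0.02 0; 0 0 0 0; 0 0 0 0"}}

```text
clock: 4.53
tcp_pos: [0.6042, -0.2287, 0.2339]
orientation: [-3.114, 0.416, 0.001]
contact_force: [0.5, 0.2, -0.4]
grip_width: 0.0314
gripper_force: 31.7
```

Run:
```python
from h import *
o=r.get_obs(); print(o['tcp_pos'].round(4),o['grip_width'],o['gripper_force'],rot(o['orientation'])[:,0].round(3))
p,d=eyes.grab_frame('scene'); np.savez('pics/s1.npz',p=p,d=d)
cv2.imwrite('pics/s1.png',cv2.resize(p[90:200,220:340,::-1],None,fx=5,fy=5))
```

```text
[ 0.6042 -0.2287  0.2339] 0.03143519944682181 31.711878776550293 [ 0.965 -0.263 -0.001]
```

View pics/s1.png

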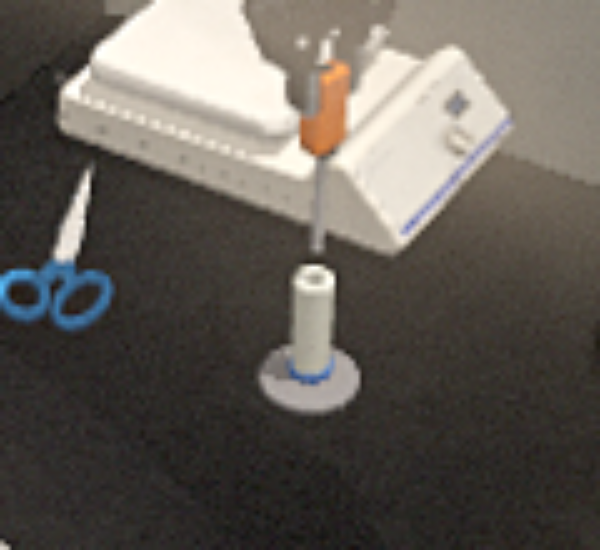

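The crop shows the stem end at (317,250), hanging clear above the holder rim at (315,272). The tool can only yaw, so I'll tilt the probe inside the grip. I lower the stem on the far side of the fixed holder tube and pull back toward the robot, so the rim swings the stem outward about the pad axis.

{"method": "arm_command", "body": {"plan": "0.015 0 0 0; 0.03 0 0 0; 0 0 0.02 0; 0 0 0.034 0; 0 0 0.02 0; 0 0 0 0", "grip_force": 20}}

```text
clock: 5.32
tcp_pos: [0.6461, -0.2401, 0.1577]
orientation: [-3.113, 0.416, 0.008]
contact_force: [0.4, -0.1, 0.8]
grip_width: 0.0312
gripper_force: 31.7
```

{"method": "arm_command", "body": {"plan": "-0.012 0 0 0; -0.012 0 0 0; -0.006 0 0 0; -0.006 0 0 0; -0.006 0 0 0; -0.006 0 0 0; 0 0 0 0"}}

```text
clock: 6.2
tcp_pos: [0.6013, -0.2278, 0.1604]
orientation: [-3.114, 0.416, 0.001]
contact_force: [2.4, -0.0, 1.4]
grip_width: 0.0316
gripper_force: 31.6
```

```bash
cat > tilt.py <<'E'
from h import *
import sys
o=r.get_obs(); ct=cam('wrist',o); p,d=eyes.grab_frame('wrist'); n=sys.argv[1]
np.savez('pics/%s.npz'%n,p=p,d=d); cv2.imwrite('pics/%s.png'%n,p[:,:,::-1])
Rm=rot(o['orientation']); W=(cloud(ct,d)-o['tcp_pos'])@Rm   # tool coords
print('t',o['clock'],'tcp',o['tcp_pos'].round(4),'F',o['contact_force'].round(1),'grip',o['grip_width'].round(4),o['gripper_force'])
hsv=cv2.cvtColor(p,cv2.COLOR_RGB2HSV)
m=((hsv[...,0]>4)&(hsv[...,0]<20)&(hsv[...,1]>150)&(hsv[...,2]>90)&(d>0)); q=W[m]
q=q[(abs(q[:,1])<.02)&(abs(q[:,2])<.06)]
q=q[abs(q[:,1])<.014]
# lines in tool x-z: split by fitting display plane by RANSAC
best=None; g=np.random.default_rng(0)
for _ in range(400):
    a,b=q[g.integers(len(q),size=2)][:,[0,2]]; v=b-a; L=np.hypot(*v)
    if L<.008: continue
    nn=np.array([-v[1],v[0]])/L; k=abs((q[:,[0,2]]-a)@nn)<.0012
    if best is None or k.sum()>best.sum(): best=k
for nm,s in [('main',best),('rest',~best)]:
    x=q[s][:,[0,2]]
    if len(x)<10: continue
    u,S,V=np.linalg.svd(x-x.mean(0)); v=V[0]; print(nm,len(x),'mean xz',x.mean(0).round(4),'dir',v.round(3),'ext',np.ptp((x-x.mean(0))@v).round(4),'angle of dir from tool z',np.degrees(np.arctan2(v[0],v[1])).round(1))
E
python3 tilt.py t1
```

```text
Traceback (most recent call last):
  File "tilt.py", line 6, in <module>
    print('t',o['clock'],'tcp',o['tcp_pos'].round(4),'F',o['contact_force'].round(1),'grip',o['grip_width'].round(4),o['gripper_force'])
                                                                                            ^^^^^^^^^^^^^^^^^^^^^
AttributeError: 'float' object has no attribute 'round'
```

View pics/t1.png

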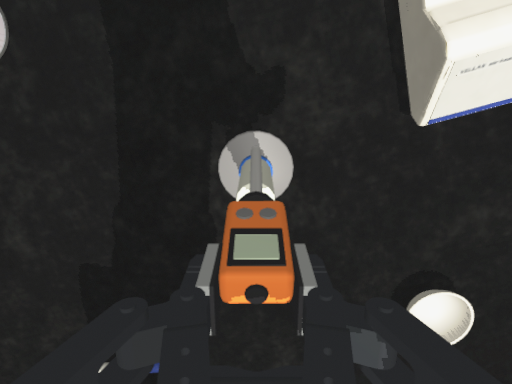

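The wrist view shows the probe pivoting as planned: display at (257,247) now partly up, stem over the far side of the holder rim at (256,170). I'll continue the pull.

{"method": "arm_command", "body": {"plan": "-0.006 0 0 0; -0.006 0 0 0; -0.006 0 0 0; -0.006 0 0 0; -0.006 0 0 0; -0.005 0 0 0; 0 0 0 0; 0 0 0 0"}}

```text
clock: 7.25
tcp_pos: [0.5676, -0.2188, 0.1603]
orientation: [3.114, -0.417, -0.001]
contact_force: [2.0, 0.5, 1.1]
grip_width: 0.0311
gripper_force: 31.1
```

```bash
sed -i "s/o\['grip_width'\].round(4)/o['grip_width']/" tilt.py; python3 tilt.py t2
```

```text
t 7.25 tcp [ 0.5676 -0.2188  0.1603] F [2.  0.5 1.1] grip 0.03112413936543128 31.10139012336731
main 3043 mean xz [ 0.0204 -0.0136] dir [-0.515 -0.857] ext 0.0592 angle of dir from tool z -149.0
rest 982 mean xz [ 0.0038 -0.0326] dir [-0.62  -0.785] ext 0.0621 angle of dir from tool z -141.7
```

View pics/t2.png

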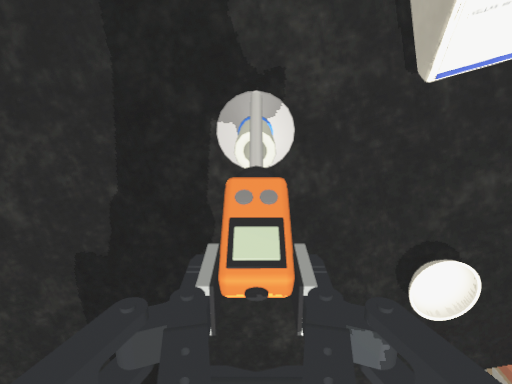

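The view shows the display up at (257,243) and the stem over the rim at (256,150). The face fit gives 31° of tilt, but the head centre is off the pad centre by about 13 mm. I'll check that against the finger pads before going on.

Run:
```python
from h import *
c=eyes.calibration('wrist'); T=np.array(c['tool_from_camera'])
f=np.load('pics/t2.npz'); p,d=f['p'],f['d']; W=cloud((c,T),d)
for v in range(215,345,10):
    print(v,[(u,*(1000*W[v,u]).round(0).astype(int)) for u in (200,208,214,224,256,298,304)], p[v,208], p[v,304])
for n in ['w1','t1','t2']:
    f=np.load('pics/%s.npz'%n); p,d=f['p'],f['d']; W=cloud((c,T),d); hsv=cv2.cvtColor(p,cv2.COLOR_RGB2HSV)
    m=((hsv[...,0]>4)&(hsv[...,0]<20)&(hsv[...,1]>150)&(hsv[...,2]>90)&(d>0)); q=W[m]
    q=q[(abs(q[:,1])<.02)]; print(n,np.percentile(q,[1,50,99],axis=0).round(4).tolist())
```

```text
215 [(200, np.int64(-47), np.int64(-56), np.int64(159)), (208, np.int64(-47), np.int64(-48), np.int64(159)), (214, np.int64(-47), np.int64(-42), np.int64(160)), (224, np.int64(22), np.int64(-15), np.int64(-9)), (256, np.int64(81), np.int64(0), np.int64(-153)), (298, np.int64(-47), np.int64(43), np.int64(160)), (304, np.int64(-47), np.int64(49), np.int64(160))] [35 36 35] [42 42 42]
225 [(200, np.int64(-57), np.int64(-57), np.int64(158)), (208, np.int64(-58), np.int64(-49), np.int64(159)), (214, np.int64(-58), np.int64(-43), np.int64(159)), (224, np.int64(19), np.int64(-14), np.int64(-14)), (256, np.int64(20), np.int64(0), np.int64(-16)), (298, np.int64(-58), np.int64(43), np.int64(158)), (304, np.int64(-57), np.int64(49), np.int64(157))] [36 36 36] [40 40 40]
235 [(200, np.int64(-69), np.int64(-58), np.int64(159)), (208, np.int64(-69), np.int64(-49), np.int64(159)), (214, np.int64(-69), np.int64(-43), np.int64(159)), (224, np.int64(16), np.int64(-14), np.int64(-18)), (256, np.int64(18), np.int64(0), np.int64(-21)), (298, np.int64(-69), np.int64(43), np.int64(159)), (304, np.int64(-70
[... 3444 characters left out ...]
nt64(-2), np.int64(18), np.int64(-54))] [45 47 49] [46 48 49]
335 [(200, np.int64(16), np.int64(-15), np.int64(-79)), (208, np.int64(-6), np.int64(-17), np.int64(-55)), (214, np.int64(-11), np.int64(-16), np.int64(-49)), (224, np.int64(-195), np.int64(-37), np.int64(159)), (256, np.int64(-195), np.int64(0), np.int64(158)), (298, np.int64(-12), np.int64(16), np.int64(-48)), (304, np.int64(-6), np.int64(18), np.int64(-55))] [48 49 51] [47 49 50]
w1 [[-0.067, -0.0159, 0.0845], [0.0048, 0.0002, 0.087], [0.0105, 0.0155, 0.2456]]
t1 [[-0.0084, -0.0153, -0.0369], [0.0077, 0.0003, -0.033], [0.0192, 0.0157, 0.0174]]
t2 [[-0.0055, -0.0154, -0.0378], [0.0162, 0.0003, -0.0193], [0.0345, 0.0159, 0.0114]]
```

The pad front edges are at x = +10 mm as expected. The head has pivoted about a point near the pads' upper end, and the geometry is consistent (30° now). The grip still overlaps well at 31 N. By that geometry another 25 mm of pull gives about 40°.

{"method": "arm_command", "body": {"plan": "-0.005 0 0 0; -0.005 0 0 0; -0.005 0 0 0; -0.005 0 0 0; -0.005 0 0 0; 0 0 0 0; 0 0 0 0"}}

```text
clock: 8.18
tcp_pos: [0.5435, -0.2122, 0.1603]
orientation: [3.114, -0.416, -0.001]
contact_force: [0.9, 0.2, 1.7]
grip_width: 0.0315
gripper_force: 30.8
```

```bash
python3 tilt.py t3
python3 - <<'E'
from h import *
# stem axis in the picture: central column of the steel stem, ray-cast onto the probe's mid plane (tool y=0)
c=eyes.calibration('wrist'); T=np.array(c['tool_from_camera'])
f=np.load('pics/t3.npz'); W=cloud((c,T),f['d']); 
for v in range(60,310,8): print(v,(1000*W[v,253:260:3,[0,2]]).round(0).astype(int).tolist(), f['p'][v,256])
E
```

```text
t 8.175 tcp [ 0.5435 -0.2122  0.1603] F [0.9 0.2 1.7] grip 0.03151047792996334 30.845975875854492
main 3486 mean xz [ 0.0247 -0.0159] dir [-0.655 -0.756] ext 0.0585 angle of dir from tool z -139.1
rest 821 mean xz [ 0.0067 -0.031 ] dir [-0.725 -0.689] ext 0.0611 angle of dir from tool z -133.5
60 [[94, 94, 94], [74, 74, 74]] [241 240 237]
68 [[89, 89, 89], [68, 68, 67]] [241 241 238]
76 [[84, 84, 84], [62, 62, 62]] [241 240 237]
84 [[80, 80, 80], [56, 56, 57]] [218 216 211]
92 [[75, 75, 75], [51, 50, 51]] [218 217 212]
100 [[71, 71, 71], [46, 45, 47]] [218 216 212]
108 [[67, 67, 67], [41, 41, 42]] [218 217 212]
116 [[63, 63, 63], [37, 37, 37]] [217 216 211]
124 [[59, 59, 59], [32, 31, 32]] [218 216 211]
132 [[55, 55, 55], [29, 29, 27]] [217 217 212]
140 [[51, 52, 52], [25, 23, 24]] [217 217 211]
148 [[48, 48, 48], [19, 20, 20]] [217 217 211]
156 [[47, 47, 47], [6, 6, 7]] [52 52 52]
164 [[43, 43, 43], [5, 5, 6]] [50 51 51]
172 [[40, 40, 40], [2, 1, 2]] [246 159  76]
180 [[37, 37, 37], [-1, -2, -2]] [246 160  76]
188 [[34, 34, 34], [-5, -5, -6]] [246 161  76]
196 [[31, 31, 31], [-8, -8, -9]] [246 160  77]
204 [[29, 28, 28], [-12, -11, -11]] [246 161  78]
212 [[26, 26, 26], [-14, -15, -14]] [246 160  77]
220 [[24, 24, 23], [-19, -19, -18]] [53 53 53]
228 [[21, 22, 21], [-22, -24, -21]] [226 236 215]
236 [[19, 19, 19], [-26, -25, -24]] [227 236 215]
244 [[16, 17, 81], [-27, -27, -153]] [227 236 215]
252 [[14, 14, 15], [-30, -30, -31]] [227 236 215]
260 [[11, 12, 12], [-32, -32, -32]] [234 241 224]
268 [[10, 9, 10], [-35, -34, -35]] [55 56 57]
276 [[7, 7, 7], [-36, -37, -37]] [246 164  79]
284 [[4, 4, 4], [-38, -38, -38]] [247 170  82]
292 [[0, 0, 1], [-37, -38, -38]] [57 57 58]
300 [[-148, -148, -150], [158, 158, 160]] [56 57 55]
308 [[-159, -159, -159], [159, 159, 159]] [52 52 51]
```

View pics/t3.png

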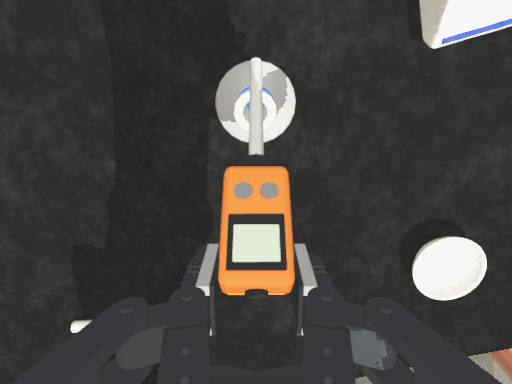

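The wrist view shows the stem running from (256,152) to its tip at (256,60) with the display on top at (257,243). The stem line gives 40.4° and the face 40.9°, so the tilt is right. I'll lift away from the holder, grip harder and carry it over the beaker.

{"method": "arm_command", "body": {"plan": "0 0 -0.01 0; 0 0 -0.025 0; 0 0 -0.035 0; 0 0 -0.02 0; 0 0 0 0", "grip_force": 45}}

```text
clock: 8.85
tcp_pos: [0.5443, -0.2126, 0.2519]
orientation: [3.113, -0.417, 0.004]
contact_force: [0.4, 0.2, -0.8]
grip_width: 0.0307
gripper_force: 49.3
```

{"method": "arm_command", "body": {"plan": "-0.003 -0.015 0 0; -0.007 -0.03 0 0; -0.008 -0.04 0 0; -0.008 -0.04 0 0; -0.008 -0.04 0 0; -0.008 -0.04 0 0; -0.008 -0.04 0 0; -0.008 -0.04 0 0; -0.008 -0.04 0 0; -0.007 -0.03 0 0; -0.003 -0.016 0 0; 0 0 0 0; 0 0 0 0"}}

```text
clock: 10.48
tcp_pos: [0.568, 0.1639, 0.2498]
orientation: [3.112, -0.419, -0.001]
contact_force: [0.2, -0.1, -0.5]
grip_width: 0.0311
gripper_force: 49.3
```

```bash
python3 tilt.py t4
python3 - <<'E'
from h import *
c=eyes.calibration('wrist'); T=np.array(c['tool_from_camera']); o=r.get_obs()
f=np.load('pics/t4.npz'); W=cloud((c,T),f['d']); 
for v in range(40,150,10): print(v,(1000*W[v,250:263:3,[0,2]]).round(0).astype(int).tolist(), f['p'][v,256])
G=W@rot(o['orientation']).T+o['tcp_pos']; m=(abs(G[...,2]-.12)<.006); m[:,:]&=(np.hypot(G[...,0]-.651,G[...,1]-.143)<.06)
q=G[m][:,:2]*1000; print(len(q)); 
if len(q)>20: print(cv2.minEnclosingCircle(q.astype(np.float32)),q.min(0),q.max(0))
E
```

```text
t 10.475 tcp [0.568  0.1639 0.2498] F [ 0.2 -0.1 -0.5] grip 0.031134631128065436 49.31623935699463
main 3484 mean xz [ 0.0246 -0.0156] dir [-0.65 -0.76] ext 0.0588 angle of dir from tool z -139.4
rest 816 mean xz [ 0.0068 -0.031 ] dir [-0.734 -0.679] ext 0.0615 angle of dir from tool z -132.8
40 [[119, 119, 119, 119, 118], [207, 208, 207, 202, 196]] [215 212 200]
50 [[111, 111, 111, 111, 111], [212, 213, 213, 212, 213]] [247 247 247]
60 [[101, 94, 94, 94, 101], [214, 76, 75, 75, 212]] [212 210 203]
70 [[88, 88, 88, 88, 88], [70, 67, 67, 68, 72]] [209 207 201]
80 [[82, 82, 82, 82, 82], [62, 61, 60, 62, 64]] [210 207 201]
90 [[76, 76, 76, 76, 76], [55, 54, 54, 55, 55]] [210 207 201]
100 [[71, 71, 71, 71, 71], [49, 47, 48, 47, 51]] [210 207 201]
110 [[66, 66, 66, 66, 66], [43, 42, 41, 42, 43]] [210 207 201]
120 [[61, 61, 61, 61, 61], [38, 35, 34, 35, 37]] [210 208 201]
130 [[56, 56, 56, 56, 56], [31, 30, 30, 30, 32]] [209 207 201]
140 [[51, 52, 52, 51, 51], [26, 24, 24, 25, 26]] [209 207 200]
1958
((648.0897827148438, 143.33248901367188), 43.91874313354492) [607.81943902 105.82789259] [691.55166334 184.21889514]
```

View pics/t4.png

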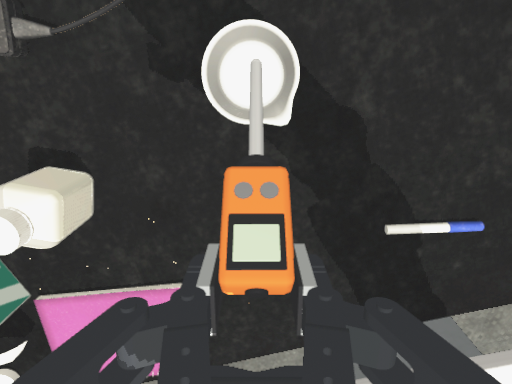

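The view shows the beaker mouth ellipse spanning x 202–299 and y 20–123, with the spout at (285,120), and the stem tip above it at (256,60). The tilt is still 40.5°. I'll fit the rim circle and leave out the spout.

Run:
```python
from h import *
c=eyes.calibration('wrist'); T=np.array(c['tool_from_camera']); o=r.get_obs(); Rm=rot(o['orientation'])
f=np.load('pics/t4.npz'); G=cloud((c,T),f['d'])@Rm.T+o['tcp_pos']
q=G[(abs(G[...,2]-.12)<.003)][:,:2]; ctr=np.array([.650,.144]); 
from scipy.optimize import least_squares
for k in range(4):
    w=q-ctr; rr=np.hypot(*w.T); tx=w@Rm[:2,0]
    s=q[(rr<.042)&(rr>.030)&(tx>-.015)]; x=least_squares(lambda a:np.hypot(s[:,0]-a[0],s[:,1]-a[1])-a[2],[*ctr,.037],loss='soft_l1',f_scale=.002).x; ctr=x[:2]
print(len(s),x); ct=cam('wrist',o)
E1=onplane(ct,[[202,72],[299,72],[252,20]],.12); print('extremes',E1.round(4),np.linalg.norm(E1[1]-E1[0]), E1[:2].mean(0))
tip=np.array([.093,0,.079]); print('beaker in tool axes rel tip', (Rm.T@(np.array([*ctr,.12])-o['tcp_pos'])-tip).round(4), 'tip world',(Rm@tip+o['tcp_pos']).round(4))
```

```text
1070 [0.6525334  0.14487222 0.0370254 ]
extremes [[0.6642 0.1815 0.12  ]
 [0.6436 0.107  0.12  ]
 [0.6891 0.1331 0.12  ]] 0.07732986437458349 [0.65391066 0.14423135 0.12      ]
beaker in tool axes rel tip [-0.0066 -0.0043  0.051 ] tip world [0.6577 0.139  0.171 ]
```

{"method": "arm_command", "body": {"plan": "0.001 -0.0043 0 0; 0 0 0.01 0; 0 0 0.02 0; 0 0 0.02 0; 0 0 0.012 0; 0 0 0.006 0; 0 0 0 0; 0 0 0 0; 0 0 0 0; 0 0 0 0"}}

```text
clock: 11.78
tcp_pos: [0.5703, 0.1696, 0.1827]
orientation: [-3.114, 0.416, -0.001]
contact_force: [-0.7, -0.2, -1.3]
grip_width: 0.0313
gripper_force: 49.3
```

```bash
python3 tilt.py t5
python3 - <<'E'
from h import *
o=r.get_obs(); Rm=rot(o['orientation']); print('tip',(Rm@np.array([.093,0,.079])+o['tcp_pos']).round(4), abs(o['qvel']).max(), o['contact_force'])
p,d=eyes.grab_frame('scene'); a=cv2.resize(p[130:250,150:280,::-1],(400,370)); b=cv2.resize(cv2.imread('pics/t5.png')[0:180,160:360],(400,370))
cv2.imwrite('pics/fin.png',np.hstack([a,b]))
E
```

```text
t 11.775 tcp [0.5703 0.1696 0.1827] F [-0.7 -0.2 -1.3] grip 0.03132877312644277 49.31764304637909
main 3445 mean xz [ 0.0248 -0.0155] dir [-0.648 -0.762] ext 0.0587 angle of dir from tool z -139.6
rest 842 mean xz [ 0.0071 -0.0307] dir [-0.723 -0.691] ext 0.0614 angle of dir from tool z -133.7
tip [0.66   0.1452 0.1036] 0.0022555956524368524 [ 0.31864304 -0.75559303 -1.48117453]
```

View pics/fin.png

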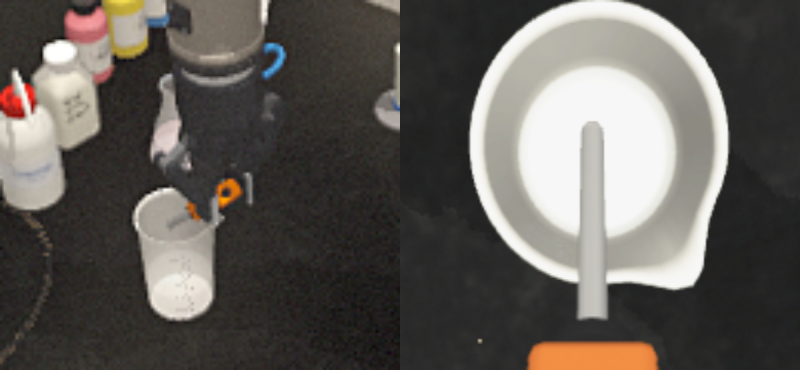

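The left half shows the stem end in the beaker mouth at (185,218). The right half shows the tip at (592,125), well inside the rim and free all round, with the beaker where it stood. Tip is 16 mm below the rim, tilt 40.4°, arm still.

```bash
python3 -c "
from bench import ticket
print(ticket.hand_in())"
```

```text
the job is handed in; nothing more can be done
None
```

The job is handed in: the arm is holding the probe still at about 40° from vertical, display on the upper side, with its stem tip about 16 mm inside the beaker mouth and clear of the beaker, at about 12 s on the clock; the tool cannot tilt, so I turned the probe in the grip by drawing its stem against the fixed holder (about 2 N).

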